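# Fetch two pipe reducers out of the nest for tube fit-up

## Robot

A 6-joint arm with a two-finger parallel gripper is mounted at the origin on the work surface. World frame = base frame: x ahead of the robot, y to its left, z up, the work surface at z = 0. Lengths are in mm, angles in rad, forces in N, time in s.
With the tool pointing down it reaches from about 350 to 975 mm from the base axis. Payload 7.1 kg.
Tool frame: the origin (TCP) lies on the front face of the gripper's body, between the roots of the fingers; the fingertips stand 80 mm ahead of it and the grasp point (between the pads) lies 61 mm ahead of it (env.tips_ahead is the distance from the TCP to the fingertips, in mm); z points along the fingers, y is the line along which they close (so a half turn about z gives the same grasp; the last joint's range is limited). The gripper opens to 88 mm and grips with 3 to 60 N. Pads are 20 mm wide; open, the fingers measure 115 mm over their backs; the gripper's body (75 mm by 178 mm) begins 61 mm behind the grasp point.
Start: joints at [-1.167, 0.423, 1.63, -0, 1.089, -0.019], TCP at [256.462, -569.941, 302.675] pointing down, gripper open.
Joint ranges: [-3, 3], [-0.9, 2.11], [0.09, 2.58], [-1.31, 4.45], [0.11, 2.69], [-2.54, 2.54]. Speed limits (rad/s): [2.39, 2.39, 3.01, 3.14, 3.14, 3.14].

## Interface

Orientations are given as a unit quaternion [x, y, z, w].
In Python, from station import env, set_gripper, viewer, workorder gives the robot as it stands. Calls block until the motion is done:
- env.reach(position, orientation): joint-space move of the TCP to a pose.
- env.move_l(position, rot=None, rate=150, f_stop=None): straight line of the TCP; rot=None keeps the orientation; rate is the mean speed in mm/s. With f_stop (N) it stops when the force on the tool has changed by that much, and returns True; else False.
- env.move_joints(angles): joint-space move.
- set_gripper(opening): finger opening in mm; the grip force is fixed at half the most; returns when the fingers have stopped.
- env.hold(seconds).
- env.ik(position, orientation): joint angles nearest the present ones, or None.
- env.read_state(): the state.
- viewer.camera(name): name is "scene" or "side" or "wrist"; returns the picture (384x512x3 uint8, blue, green, red); there is no depth.
- viewer.camera_params(name): a dict with "fx", "fy", "cx", "cy" (pixels), "pose" (4x4, takes a point from camera to world coordinates); the wrist camera has in their place "tool_from_camera" (4x4, takes a point from camera to tool coordinates, whose origin is the TCP and whose axes are the flange's). Camera axes: x right, y up, looking along -z (the intrinsics and any distortion apply to the point x, -y, -z); pixel columns grow to the right and rows downward; lengths in mm; the calibration is good to about 2 mm. A picture is of the moment at which its call begins: read the wrist's pose just before it. camera_params takes no time and is no camera call.
A pose or a line that the arm cannot do raises env.IKError and nothing moves.
- workorder.sign_off(): hands the job in; it is judged then, once.
The state is a dict: "time_s": time; "qpos": joint angles; "dq": joint speeds; "tau": joint torques, N m; "tool_pos": TCP position; "orientation": TCP orientation; "force": force on the tool from outside, world axes, zero at the start; "wrist_torque": the same for the moment, N m; "width": finger opening in mm; "grip_force": force on a finger pad.
Only numpy, scipy, OpenCV 4.12 (cv2) and the standard library are available. Lean on these libraries where they do the work, as an engineer would, in place of code of your own. Each camera call takes 0.05 s, during which the arm holds its last target. There are 200 camera calls.

## Task

Two tubes are ready for their pipe reducers: set the yellow reducer on the yellow-marked large tube and the blue reducer on the blue-marked small tube, wide end down and fully seated over the copper backing ring. The red and green reducers are in the way in the nested stack, so stand each of them upright in the grey side tray when you clear it, and when the yellow one is out put them back in the middle of the plywood board, red at the bottom and green nested squarely on top of it. Leave the pliers and the emergency-stop box where they are.

Things in the scene. Friction and masses are not known exactly. Their poses are not given: they have to be found in the camera images.
- reducer_yellow: Hollow steel pipe reducer, wide end down and painted yellow: 68 mm outside to 22 mm height, cone to 42 mm, straight neck 40 mm outside to its top at 60 mm, with a flush plug in it; wall 3 mm, about 300 g. Origin: centre of the underside, z up its axis. Starts at the bottom of the stack; each next one rests on the cone below it, 30.5 mm up, held by weight only.
- reducer_red: Hollow steel pipe reducer, wide end down and painted red: 61 mm outside to 22 mm height, cone to 42 mm, straight neck 33 mm outside to its top at 60 mm, with a flush plug in it; wall 3 mm, about 260 g. Origin: centre of the underside, z up its axis. Second from the bottom of the stack at the start (yellow, red, blue, green).
- reducer_blue: Hollow steel pipe reducer, wide end down and painted blue: 54 mm outside to 22 mm height, cone to 42 mm, straight neck 26 mm outside to its top at 60 mm, with a flush plug in it; wall 3 mm, about 220 g. Origin: centre of the underside, z up its axis. Third from the bottom of the stack at the start.
- reducer_green: Hollow steel pipe reducer, wide end down and painted green: 47 mm outside to 22 mm height, cone to 42 mm, straight neck 19 mm outside to its top at 60 mm, with a flush plug in it; wall 3 mm, about 180 g. Origin: centre of the underside, z up its axis. The top of the stack at the start. Nested on red, its underside rests 35.5 mm above red's underside.
- large_tube_end (a point): Centre of the end face of the large upright steel tube, 78 mm above the table, z up. Tube 68 mm outside, yellow paint mark, fixed on a bolted 110 x 110 x 8 mm plate. A copper backing ring stands 9 mm out of it, 56 mm wide tapering to 48 mm, and enters the reducer's wide bore (62 mm); seated, the reducer's underside lies on the end face.
- small_tube_end (a point): Centre of the end face of the small upright steel tube, 78 mm above the table, z up. Tube 54 mm outside, blue paint mark, fixed on its own 110 x 110 x 8 mm plate. Copper backing ring 9 mm proud, 42 mm wide tapering to 34 mm; it enters the reducer's wide bore (48 mm).
- board: Plywood storage board on the table, 130 x 130 x 12 mm, fixed; the stack stands about its middle at the start. Origin: centre of its underside (table level), z up; its top is at 12 mm.
- tray: Grey side tray, empty at the start, fixed: outside 200 mm (its x) x 120 mm (its y), walls 3 mm thick and 18 mm high, floor at 3 mm. Origin: centre of its underside, z up. Room for three reducers side by side along x.
- pliers: Side cutters with red and yellow handles lying on the table near the work, 170 mm long (along their x, jaws to +x), 46 mm wide, 17 mm high; loose, not to be disturbed. Origin: centre of the underside.
- estop: Yellow and black emergency-stop box with a red mushroom button, 72 x 72 mm, 82 mm high; loose, not to be disturbed. Origin: centre of the underside.

How it is judged (in metres and radians):
On the way, in this order (a step that is already met when the one before it is completed fails the run):
1. the green reducer stands upright in the side tray, let go (x of reducer_green in the frame of tray between -0.082 and 0.082 m and y of reducer_green in the frame of tray between -0.045 and 0.045 m and z of reducer_green in the frame of tray between 0 and 0.008 m and linear speed of reducer_green below 0.02 m/s and angle between reducer_green's own z axis and vertical below 0.1 rad and contact force between reducer_green and the fingers below 0.2 N), for 0.2 s.
2. the red reducer stands upright in the side tray, let go (x of reducer_red in the frame of tray between -0.082 and 0.082 m and y of reducer_red in the frame of tray between -0.045 and 0.045 m and z of reducer_red in the frame of tray between 0 and 0.008 m and linear speed of reducer_red below 0.02 m/s and angle between reducer_red's own z axis and vertical below 0.1 rad and contact force between reducer_red and the fingers below 0.2 N), for 0.2 s.
At the end, for the whole second after the job is handed in: Yellow seated on the large tube, blue on the small (7 mm of its axis, underside 3.5 mm of the end face); red on the board within 30 mm of its middle; green nested on red (7 mm of its axis, 31 to 40 mm up); all upright within 0.1 rad, at rest (horizontal distance between reducer_yellow and large_tube_end below 0.007 m and z of reducer_yellow in the frame of large_tube_end between -0.003 and 0.0035 m and linear speed of each of reducer_yellow, reducer_blue, reducer_red, reducer_green below 0.02 m/s and angle between each of reducer_yellow, reducer_blue, reducer_red, reducer_green's own z axis and vertical below 0.1 rad and horizontal distance between reducer_blue and small_tube_end below 0.007 m and z of reducer_blue in the frame of small_tube_end between -0.003 and 0.0035 m and horizontal distance between reducer_red and board below 0.03 m and z of reducer_red in the frame of board between 0.009 and 0.016 m and horizontal distance between reducer_green and reducer_red below 0.007 m and z of reducer_green in the frame of reducer_red between 0.031 and 0.04 m); the robot touches nothing.
It fails at once if the pliers are disturbed (moved over 20 mm) (distance of pliers from where it was at the start of the episode above 0.02 m).
It fails at once if the emergency-stop box is disturbed (moved over 20 mm) (distance of estop from where it was at the start of the episode above 0.02 m).
It also fails if it takes over 144 s, if anything falls off the work surface, if the arm or the gripper's body presses on something with over 40 N, if the wrist force passes 120 N, or if a joint passes its speed limit or range.

## Working session

There is one attempt and no reset: what is moved stays moved. The work goes in short steps, each a Python script; the robot and the scene stay as the last script left them, time stands still between calls to the robot, and variables do not carry over. Pictures are saved under pics/ and viewed, at most 14 in all, crops included, and the job is handed in when it is done.

```bash
ls; mkdir -p pics
python3 - <<'E'
from station import env,viewer
import cv2,numpy as np
np.set_printoptions(precision=4,suppress=True)
for n in ["scene","side","wrist"]:
    im=viewer.camera(n); cv2.imwrite(f"pics/{n}0.png",im); print(n,viewer.camera_params(n))
print(env.read_state())
E
```

```text
pics
scene {'fx': 443.2790388291617, 'fy': 443.2790388291617, 'cx': 251.1641141972845, 'cy': 196.29673278022872, 'pose': array([[  -0.1569,   -0.5379,    0.8283, 1328.0934],
       [   0.9873,   -0.1049,    0.119 ,  127.9831],
       [   0.0229,    0.8365,    0.5475,  605.6395],
       [   0.    ,    0.    ,    0.    ,    1.    ]])}
side {'fx': 429.4269050620751, 'fy': 429.4269050620751, 'cx': 258.043109357671, 'cy': 196.00644122309808, 'pose': array([[ -0.9871,   0.1105,  -0.1157, 418.4428],
       [ -0.1599,  -0.7027,   0.6933, 815.8181],
       [ -0.0047,   0.7028,   0.7113, 933.2392],
       [  0.    ,   0.    ,   0.    ,   1.    ]])}
wrist {'fx': 302.0327983290472, 'fy': 302.0327983290472, 'cx': 258.2470073863123, 'cy': 193.0704246937358, 'tool_from_camera': array([[  0.0003,   0.9523,   0.3052,  83.2668],
       [  1.    ,  -0.0004,   0.0003,   0.4336],
       [  0.0004,   0.3052,  -0.9523, -81.2969],
       [  0.    ,   0.    ,   0.    ,   1.    ]])}
{'time_s': 0.15, 'qpos': array([-1.167 ,  0.4237,  1.6305, -0.    ,  1.0886, -0.019 ]), 'dq': array([ 0.0005, -0.0021, -0.0023, -0.    , -0.0007, -0.0005]), 'tau': array([  0.0001, -54.4984, -27.3917,   0.0644,   0.0204,  -0.0001]), 'tool_pos': array([ 256.3272, -569.6554,  302.0708]), 'orientation': array([ 0.9777,  0.2098, -0.0001, -0.0006]), 'force': array([ 0.0667, -0.6521, -0.8318]), 'wrist_torque': array([-0.0676,  0.078 ,  0.005 ]), 'grip_force': 0.0, 'width': 87.65987725826504}
```

View pics/scene0.png

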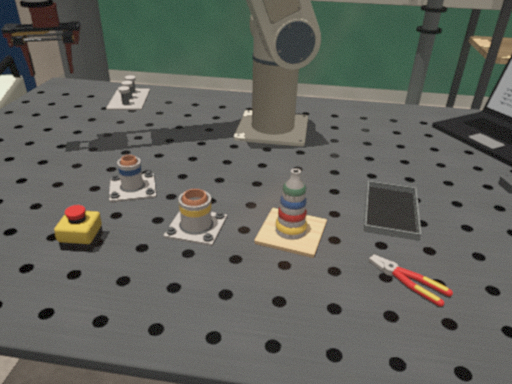

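View pics/side0.png

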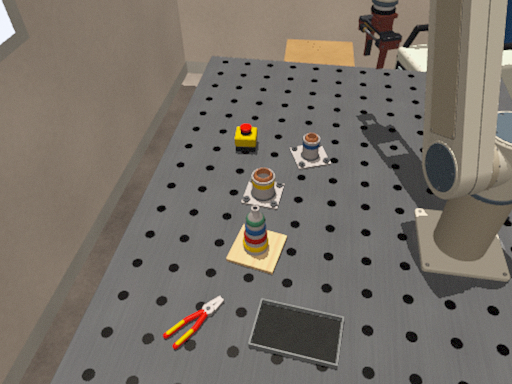

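The scene view has the stack at about (292,205), the large tube at (196,210), the small tube at (130,173), the tray at (392,208), the pliers at (410,278) and the e-stop at (78,228). The side view has the same items at (256,230), (263,182), (311,146), (297,331), (197,320) and (246,137). Next I'll enlarge both.

Run:
```python
import cv2
a=cv2.imread("pics/scene0.png")[140:260,100:430]; cv2.imwrite("pics/sc1.png",cv2.resize(a[:,:230],None,fx=3.4,fy=3.4,interpolation=cv2.INTER_CUBIC))
b=cv2.imread("pics/side0.png")[120:280,215:345]; cv2.imwrite("pics/si1.png",cv2.resize(b,None,fx=3.7,fy=3.7,interpolation=cv2.INTER_CUBIC))
```

```text
(no output)
```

View pics/sc1.png

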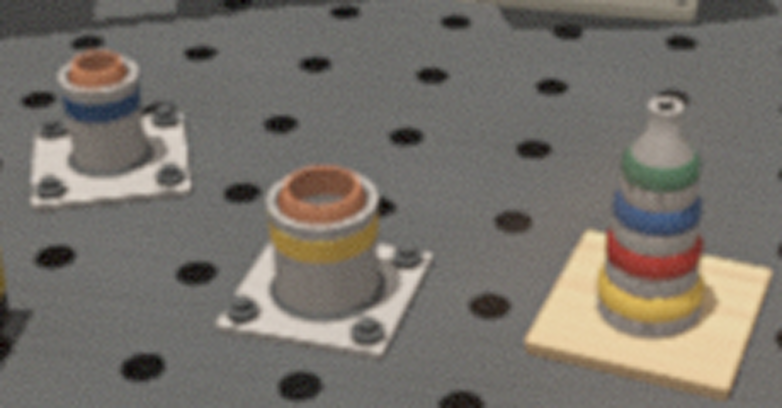

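View pics/si1.png

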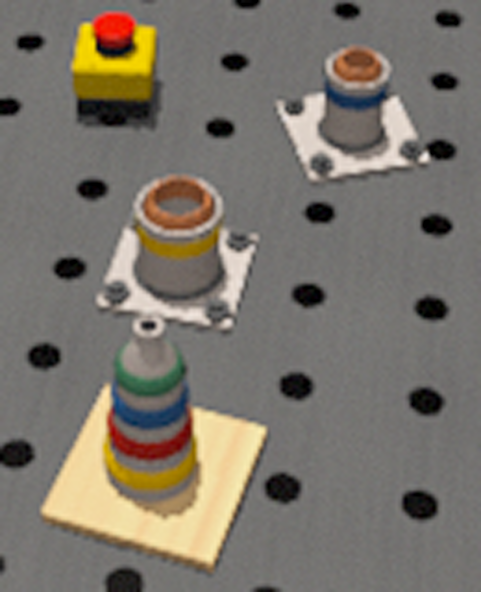

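The enlarged views give these pixels. In the scene crop: green neck top (665,106), large end face (322,202), small end face (99,78), board corners (590,232), (772,268), (728,393), (527,343). In the side crop: (149,327), (178,212), (358,72), and board (107,385), (267,430), (212,570), (42,513). I'll triangulate these.

```bash
cat > vis.py <<'E'
import numpy as np
from scipy.spatial.transform import Rotation as R
np.set_printoptions(precision=4,suppress=True)
def ray(cp,pose,uv):
    d=pose[:3,:3]@np.array([(uv[0]-cp['cx'])/cp['fx'],-(uv[1]-cp['cy'])/cp['fy'],-1])
    return pose[:3,3],d/np.linalg.norm(d)
def wpose(cp,st):
    T=np.eye(4);T[:3,:3]=R.from_quat(st['orientation']).as_matrix();T[:3,3]=st['tool_pos'];return T@cp['tool_from_camera']
def tri(rays):
    A=np.zeros((3,3));b=np.zeros(3)
    for o,d in rays:
        P=np.eye(3)-np.outer(d,d);A+=P;b+=P@o
    x=np.linalg.solve(A,b)
    return x,max(np.linalg.norm((np.eye(3)-np.outer(d,d))@(x-o)) for o,d in rays)
def onz(r,z): o,d=r;return o+d*(z-o[2])/d[2]
def proj(cp,pose,X):
    c=pose[:3,:3].T@(np.asarray(X)-pose[:3,3]);return np.array([cp['cx']+cp['fx']*c[0]/-c[2],cp['cy']+cp['fy']*c[1]/c[2]])
E
python3 - <<'E'
from station import viewer
from vis import *
A=viewer.camera_params("scene");B=viewer.camera_params("side")
s=lambda p:(100+p[0]/3.4,140+p[1]/3.4); t=lambda p:(215+p[0]/3.7,120+p[1]/3.7); i=lambda p:p
L=[("neck",s((665,106)),t((149,327))),("Lface",s((322.5,202)),t((178.5,212))),("Lring",s((321,188)),t((179,200))),
("Sface",s((99,78)),t((358,72))),("Sring",s((97,65)),t((357,63))),
("b",s((590,232)),t((267,430))),("b",s((772,268)),t((212,570))),("b",s((728,393)),t((42,513))),("b",s((527,343)),t((107,385))),
("t",(371,184),(344,317)),("t",(417,188),(336,362)),("t",(418,236),(249,343)),("t",(365,229),(259,301)),
("plier tip",(373,262),(222,300)),("pl h1",(449,290),(167,336)),("pl h2",(440,301),(177,345)),("estop",(76,212),(246,128))]
for n,a,b in L: print(n,*tri([ray(A,A['pose'],a),ray(B,B['pose'],b)]))
E
```

```text
neck [544.2089 104.7753 159.2925] 0.10178303320513118
Lface [ 555.8255 -105.2603   70.7201] 1.0705123902032003
Lring [ 555.8746 -106.1468   81.9628] 0.3504826077535772
Sface [ 427.8913 -306.7799   70.3469] 0.008401878208713387
Sring [ 429.4688 -305.8124   81.4276] 0.5629693110230567
b [464.438   57.6306   8.4189] 0.8911237788738624
b [487.1214 185.4744   9.0041] 1.5213780799637664
b [615.4902 158.6733   6.737 ] 1.994070383229474
b [591.2853  32.0506   6.9717] 1.4853229762163318
t [307.3207 289.7422  13.1967] 6.494701358943231
t [322.2479 402.5782  21.7824] 4.337354452705883
t [514.4376 381.243   11.0159] 0.8274727351936113
t [508.7667 269.1144   8.8286] 0.5327123113712025
plier tip [602.1754 278.7458  -1.5733] 3.5875287623218712
pl h1 [696.3603 403.7235  31.3732] 1.0489207300686425
pl h2 [680.6719 401.4762 -13.0779] 1.5605216300444649
estop [ 649.1364 -331.2961   73.033 ] 0.05799633821528653
```

The heights come out about 5–7 mm low, so I'll refine with opposed wrist views over each target.

```bash
cat >> vis.py <<'E'
def down(yaw): return [float(np.cos(yaw/2)),float(np.sin(yaw/2)),0.,0.]
E
python3 - <<'E'
from station import env,viewer
from vis import *
import cv2,pickle
D={};tiles=[]
for n,p,z in [("S",(428,-307),270),("L",(556,-105),270),("K",(544,105),340)]:
    y0=np.arctan2(p[1],p[0])
    ys=[y0,y0+np.pi]
    if n=="L": ys=ys[::-1]
    for k,y in enumerate(ys):
        env.reach([*p,z],down(y)); env.hold(.3)
        st=env.read_state(); im=viewer.camera("wrist"); cv2.imwrite(f"pics/{n}{k}.png",im)
        D[n+str(k)]={a:st[a] for a in('tool_pos','orientation')}
        print(n,k,st['time_s'],st['tool_pos'],st['qpos'][5])
        c=im[60:320,126:386] ; tiles.append(cv2.resize(c,(266,266)))
pickle.dump(D,open("wr.pkl","wb"))
cv2.imwrite("pics/m1.png",np.vstack([np.hstack(tiles[0::2]),np.hstack(tiles[1::2])]))
E
```

```text
S 0 1.85 [ 427.8332 -307.4369  270.0131] 1.547994191245312
S 1 4.85 [ 427.9935 -307.0023  270.0029] -1.5932809859293249
L 0 6.15 [ 555.6909 -106.0143  270.0594] -1.5918475311201745
L 1 9.15 [ 556.0002 -104.9982  270.0034] 1.5496860695256849
K 0 10.3917 [544.109  104.0023 339.5479] 1.549280059019794
K 1 13.3917 [544.005  104.9788 339.9922] -1.5922102080489147
```

View pics/m1.png

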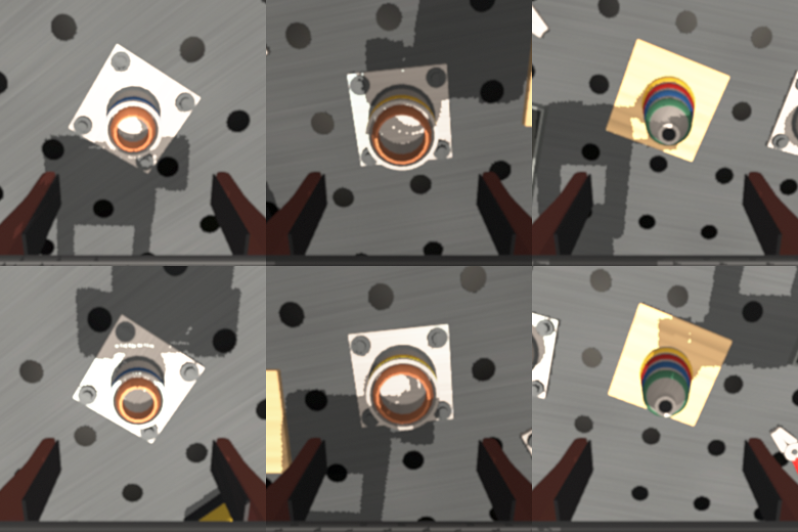

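In the six tiles, the ring tops sit at about (132,131), (138,402), (402,136) and (402,395). The stack's neck top sits at (669,133) and (666,406). I'll zoom in to read these more exactly.

Run:
```python
import cv2,numpy as np
C={"S0":(132,131),"S1":(138,402-266),"L0":(402-266,136),"L1":(402-266,395-266),"K0":(669-532,133),"K1":(666-532,406-266)}
t={}
for k,(x,y) in C.items():
    u=round(126+x*260/266);v=round(60+y*260/266);h=38
    print(k,u-h,v-h); im=cv2.imread(f"pics/{k}.png")[v-h:v+h,u-h:u+h]
    t[k]=cv2.resize(im,(266,266),interpolation=cv2.INTER_CUBIC)
cv2.imwrite("pics/m2.png",np.vstack([np.hstack([t[a+b] for a in "SLK"]) for b in "01"]))
```

```text
S0 217 150
S1 223 155
L0 221 155
L1 221 148
K0 222 152
K1 219 159
```

View pics/m2.png

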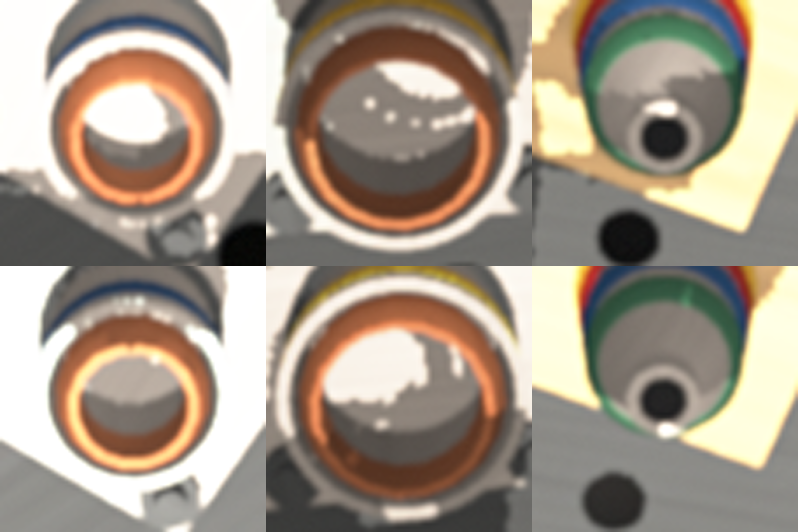

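In tile pixels, the ring tops are at S0 (136,134), S1 (135,140.5), L0 (132,140) and L1 (135,141.5). The neck tops are at K0 (132.5,137) and K1 (131,135).

Run:
```python
from station import viewer
from vis import *
import pickle
D=pickle.load(open("wr.pkl","rb"));cp=viewer.camera_params("wrist")
O={"S0":(217,150,136,134),"S1":(223,155,135,140.5),"L0":(221,155,132,140),"L1":(221,148,135,141.5),"K0":(222,152,132.5,137),"K1":(219,159,131,135)}
r={k:ray(cp,wpose(cp,D[k]),(a+x/3.5-.36,b+y/3.5-.36)) for k,(a,b,x,y) in O.items()}
for k,z in zip("SLK",(87,87,163.5)): print(k,*tri([r[k+"0"],r[k+"1"]]),onz(r[k+"0"],z),onz(r[k+"1"],z))
# board corners, montage m1 tiles (x0,y0), scale 260/266
f=lambda x,y,oy:(126+(x-532)*260/266,60+(y-oy)*260/266)
B0=[f(*p,0) for p in [(637,40),(730,75),(693,162),(606,130)]];B1=[f(*p,266) for p in [(639,303),(732,340),(694,427),(608,393)]]
b0=[onz(ray(cp,wpose(cp,D["K0"]),p),12)[:2] for p in B0];b1=[onz(ray(cp,wpose(cp,D["K1"]),p),12)[:2] for p in B1]
print(np.mean(b0,0),np.mean(b1,0))
```

```text
S [ 432.2468 -307.0087   79.1708] 0.22236568935666917 [ 434.2362 -308.2536   87.    ] [ 430.006 -305.776   87.   ]
L [ 558.9682 -106.5122   79.2308] 0.5888758457641106 [ 556.3907 -106.6243   87.    ] [ 561.3693 -106.3383   87.    ]
K [547.3923 103.5245 157.6791] 0.4931581343242383 [549.073  104.3753 163.5   ] [545.5714 102.7149 163.5   ]
[543.6646 105.5392] [541.1944 105.2222]
```

```bash
cat > arm.py <<'E'
from station import env,viewer,set_gripper
from vis import *
S=(432.2,-307.0);L=(559.0,-106.5);K=(547.4,103.5);B=(542.4,105.4);TG=(366,341);TR=(466,330)
G=124  # TCP above the underside in a neck grasp
NECK=dict(yellow=40,red=33,blue=26,green=19)
def say(t):
    s=env.read_state();print(t,round(s['time_s'],1),s['tool_pos'],s['force'],'w',round(s['width'],1),'g',round(s['grip_force'],1))
def pick(c,p,z,yaw=np.pi,lift=70,above=60):
    set_gripper(NECK[c]+30)
    env.reach([*p,z+G+above],down(yaw)); env.move_l([*p,z+G],rate=120)
    set_gripper(NECK[c]-6); say('grip '+c)
    env.move_l([*p,z+G+lift],rate=120); say('lifted')
def place(c,p,z,yaw=np.pi,above=40,f=8,release=True,up=70,low=8):
    env.reach([*p,z+G+above],down(yaw)); env.move_l([*p,z+G+10],rate=120); env.hold(.2)
    hit=env.move_l([*p,z+G-low],rate=20,f_stop=f); say(f'down {c} hit={hit} dz={env.read_state()["tool_pos"][2]-z-G:.1f}')
    if release: let(c,up)
def let(c,up=70):
    set_gripper(NECK[c]+30); q=env.read_state()['tool_pos']; env.hold(.3); env.move_l([q[0],q[1],q[2]+up],rate=150); say('left')
E
python3 - <<'E'
from arm import *
pick('green',K,103.5)
place('green',TG,3)
E
```

```text
grip green 15.8 [547.5625 103.5351 227.7787] [-0.0731  0.1468  3.0215] w 18.3 g 30.0
lifted 16.5 [546.9068 103.4201 296.861 ] [-0.7066  0.4437 -1.966 ] w 17.9 g 30.0
down green hit=True dz=1.7 18.9 [366.1072 341.1518 128.7489] [-0.7416 -0.5729  5.8697] w 18.3 g 30.0
left 20.5 [365.4732 340.5625 198.0733] [ 0.0507 -0.288  -0.2344] w 49.2 g 0.0
```

Run:
```python
from arm import *
import cv2
env.reach([*K,260],down(np.pi)); env.hold(.2)
s=env.read_state();print(s['tool_pos'],s['orientation'])
w=viewer.camera("wrist");d=viewer.camera("side")
cv2.imwrite("pics/v1.png",np.hstack([cv2.resize(w[120:270,180:330],(400,400),interpolation=2),cv2.resize(d[230:380,220:370],(400,400),interpolation=2)]))
cp=viewer.camera_params("wrist");
print((proj(cp,wpose(cp,s),[*K,133])-[180,120])*400/150)
```

```text
[546.8391 104.6107 259.6727] [-0.0009  1.     -0.     -0.0004]
[207.295  260.5311]
```

View pics/v1.png

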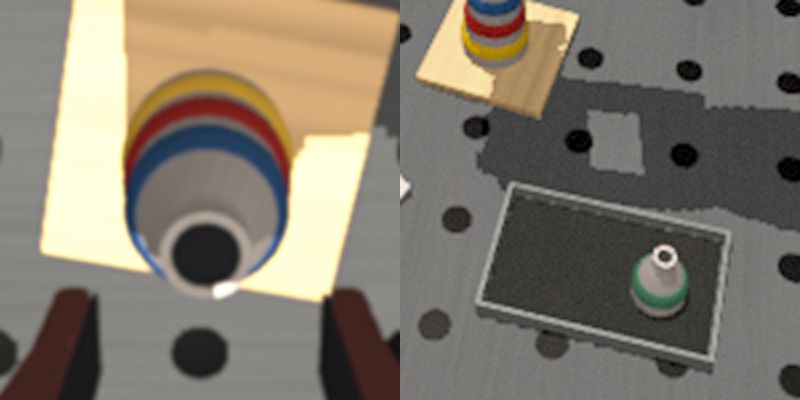

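Green stands upright inside the tray. Blue's neck is at (205,253), where I predicted it once the known camera bias is allowed for. Blue is next.

Run:
```python
from arm import *
pick('blue',K,73,lift=90)
place('blue',S,78,yaw=np.arctan2(S[1],S[0])+np.pi,above=60,release=False,low=6)
```

```text
grip blue 23.8 [547.5971 103.5134 197.3182] [-0.214   0.3583  3.5272] w 25.1 g 30.0
lifted 24.7 [546.8717 103.4182 286.2305] [-0.2119 -0.6833 -2.5059] w 25.3 g 30.0
down blue hit=True dz=1.3 27.5 [ 432.3066 -307.1136  203.2908] [-0.5546  0.2327  7.2566] w 25.5 g 30.0
```

Blue reached the end face (dz 1.3 mm, with less than 0.6 N sideways). I'll release it and move on to red and yellow.

Run:
```python
from arm import *
let('blue')
pick('red',K,42.5)
place('red',TR,3)
pick('yellow',K,12,lift=120)
place('yellow',L,78,yaw=np.arctan2(L[1],L[0])+np.pi,above=50,release=False,low=6)
```

```text
left 29.1 [ 431.5422 -306.5116  272.2602] [-0.4373 -0.1659  0.692 ] w 55.8 g 0.0
grip red 32.3 [547.5588 103.5584 166.849 ] [-0.1979 -0.2264  2.594 ] w 32.6 g 30.0
lifted 33.0 [546.8774 103.4149 235.9006] [-0.5604  0.0617 -3.0004] w 32.5 g 30.0
down red hit=True dz=0.8 35.2 [466.0147 330.1019 127.8027] [-1.1167 -0.7066  6.4102] w 32.2 g 30.0
left 36.8 [465.2178 329.5195 196.827 ] [-0.1499  0.3463  0.3426] w 62.6 g 0.0
grip yellow 39.3 [547.615  103.4906 136.3478] [-0.51    0.3485  3.3515] w 39.1 g 30.0
lifted 40.5 [546.9197 103.4081 255.2062] [ 0.6252 -0.7152 -2.3683] w 39.3 g 30.0
down yellow hit=True dz=0.3 42.5 [ 559.0496 -106.5648  202.3156] [-1.413   0.2728  6.2877] w 39.4 g 30.0
```

Yellow is seated as well (dz 0.3 mm). Now I'll restack red and green on the board.

Run:
```python
from arm import *
import cv2
let('yellow')
env.reach([*TR,230],down(np.pi))
cv2.imwrite("pics/scA.png",viewer.camera("scene"))
pick('red',TR,3,lift=100)
place('red',B,12)
pick('green',TG,3,lift=130)
place('green',B,47.5,release=False)
```

```text
left 44.1 [ 558.0405 -106.3352  271.1394] [-0.4427  0.3    -0.3922] w 70.1 g 0.0
grip red 47.7 [466.1482 330.0938 127.2983] [-0.3759 -0.3898  3.3842] w 32.2 g 30.0
lifted 48.7 [465.5677 329.6958 226.2455] [ 0.8767 -0.0432 -2.42  ] w 32.3 g 30.0
down red hit=True dz=0.2 50.8 [542.4913 105.3616 136.2349] [-0.8469 -1.0532  7.2111] w 32.4 g 30.0
left 52.4 [541.4905 105.2163 205.2471] [-0.5332  1.0285 -0.022 ] w 63.1 g 0.0
grip green 55.2 [366.124  341.1323 127.2929] [-0.3913 -0.6983  3.5749] w 18.3 g 30.0
lifted 56.5 [365.6206 340.6947 256.2846] [ 0.2631 -0.8803 -1.8246] w 18.0 g 30.0
down green hit=True dz=-1.0 58.8 [542.6135 105.3772 170.4771] [-0.1347  0.2745  3.4794] w 18.4 g 30.0
```

Green met red at dz −1.0, which is the nested height. I'll release it, back away and look.

Run:
```python
from arm import *
import cv2
let('green',90)
env.reach([400,200,350],down(np.pi)); env.hold(.5)
a=viewer.camera("scene");b=viewer.camera("side")
cv2.imwrite("pics/fin.png",np.hstack([cv2.resize(a[130:270,50:350],(500,233),interpolation=2),cv2.resize(b[110:280,225:345],(165,233),interpolation=2)]))
cv2.imwrite("pics/fin.png",np.hstack([cv2.resize(a[140:260,100:320],(457,250),interpolation=2),cv2.resize(b[110:280,215:345],(340,445),interpolation=2)[:250]]))
cv2.imwrite("pics/fin.png",np.vstack([cv2.resize(a[140:260,60:320],(650,300),interpolation=2),cv2.resize(b[115:275,200:460],(488,300),interpolation=2,dst=None).copy() if 0 else cv2.copyMakeBorder(cv2.resize(b[115:275,200:360],(300,300),interpolation=2),0,0,0,350,cv2.BORDER_CONSTANT)]))
say('')
```

```text
left 60.5 [541.4453 105.2121 259.5058] [-0.1176  0.3032 -1.3114] w 49.0 g 0.0
 61.9 [400.0769 199.9559 349.956 ] [-0.3419  0.0341  0.6178] w 49.0 g 0.0
```

View pics/fin.png

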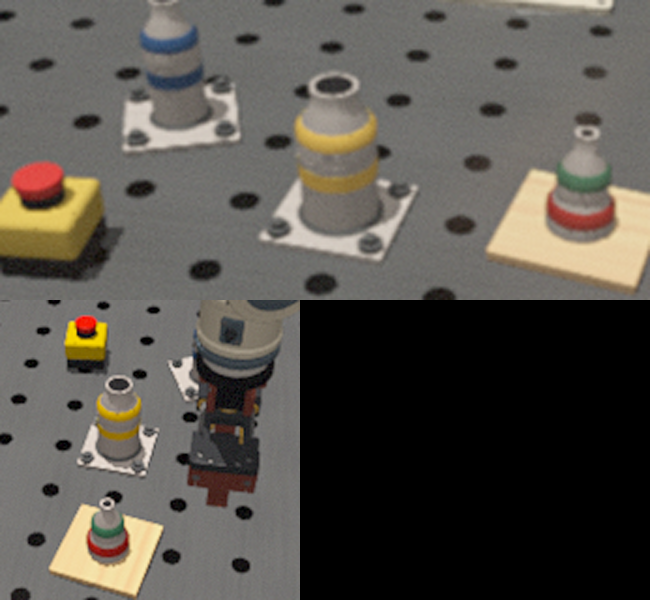

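Yellow (335,130) and blue (172,70) sit flush and upright on their tubes. Green is nested squarely on red at (582,185) on the board, and the e-stop is where it was. I'm handing the job in.

```bash
python3 -c "
from station import workorder
print(workorder.sign_off())"
```

```text
the job is handed in; nothing more can be done
None
```

The job is handed in at about 62 s of the 144 s limit: yellow and blue are seated on their tubes, and red is on the board with green nested on it. The final pictures bear this out, though sign-off gave no verdict and I didn't look at the pliers again after the start.

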